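# Seat the jig's bed on its dowels, tuck the copper strip under the contact leaf

## Task

Set the green bed block down on the two dowel pins of the contact jig until it sits fully home on the base plate, and let go of it. Then pick up the copper strip by its black handle, lay it on the bed and slide its bare end straight in under the brass contact leaf, at least 25 mm past the lip, going in through the flared mouth so that the lip is never pried up by more than about 10 mm. Finish while still holding the handle and pushing it firmly down, so that the strip stays pressed flat on the bed; do not let go, and leave the glass dish, beaker and brass weight where they stand.

Things in the scene. Friction and masses are not known exactly. Their poses are not given: they have to be found in the camera images.
- jig: Contact jig fixed on the worktop, 220 x 70 x 44 mm; place and yaw vary. Origin on the worktop under the front edge of the black anvil; jig x runs from the dowels to the leaf's hinge, the way the strip slides in; z up. In mm: base plate x -115..105, y +-35, top z 10; anvil x 0..88, y +-20, top z 29; hinge posts at x 95, y +-20..28, top z 44. Seated bed: x -105..-5, top z 30.
- bed_seat (a point): Point on the base plate's top (z 10 mm), midway between the two steel dowels: where the centre of the bed's underside belongs. The dowels stand at jig x -89 and -21 mm, y 0; 8 mm thick, 14 mm above the plate, the top 5 mm tapered.
- contact_leaf (a joint): Angle of the brass leaf, rad: 0 at rest, grows as the lip rises (0.11 = 10 mm at the lip). Hinge at jig x 95, z 36.5 mm; 36 mm wide. At rest its flat part (x 20..95 mm) has its underside at z 31.5 mm. A light spring (about 0.6 N at the lip) holds it down: it rides up on the 3 mm strip by itself (0.02 to 0.06 rad) and needs no lifting.
- leaf_lip (a point): Middle of the free edge of the leaf's lip, which flares up from jig x 20 mm to this edge at x 6 mm, z 41.5 mm (its underside there 40.5 mm): the mouth for the strip.
- bed: Loose green plastic block, 100 x 50 x 20 mm, 0.13 kg; origin at the centre of its underside, x along its 100 mm length. Two 10.5 mm through holes at x = -34 and +34 mm, y = 0 fit over the dowels; either way round will do. Grip it across the 50 mm width.
- strip: Loose copper strip, 120 x 26 x 3 mm, about 0.09 kg; origin at the centre of its underside, x along its length towards the bare end. Black upright handle on it, centred at x = -35 mm, 24 mm long (x), 10 mm thick (y), from the strip's top to z = 31 mm; grip the handle across the 10 mm.
- strip_tip (a point): Middle of the strip's bare end (strip x = 60 mm, half its thickness up).
- strip_handle (a point): Point in the strip's handle, strip x = -35 mm, 20 mm above its underside.
- petri_dish: Glass dish, 62 mm across, 14 mm high, right of the jig; bystander.
- beaker_100: Small glass beaker, 56 mm across, 72 mm high, right of the jig, further back; bystander.
- brass_weight: Brass weight with knob, 22 mm across, 42 mm high, at the left; bystander.
Things that resemble listed ones, but are neither listed nor needed, are in the scene too. What is shaped like the jig but purple is not meant.

How it is judged:
On the way, in this order (a step that is already met when the one before it is completed fails the run):
1. the bed sits home over both dowels and is let go (horizontal distance between bed and bed_seat below 0.003 m and z of bed in the frame of jig between 0.0075 and 0.0125 m and angle between the x axis of bed and the x axis of jig, either way round below 0.06 rad and angle between bed's own z axis and vertical below 0.05 rad and contact force between the fingers and bed below 0.1 N), for 0.2 s.
2. the strip's bare end lies under the leaf, past its lip, with the bed still home (horizontal distance between bed and bed_seat below 0.003 m and z of bed in the frame of jig between 0.0075 and 0.0125 m and angle between the x axis of bed and the x axis of jig, either way round below 0.06 rad and angle between bed's own z axis and vertical below 0.05 rad and x of strip_tip in the frame of jig above 0.028 m and z of strip_tip in the frame of jig between 0.028 and 0.0345 m and y of strip_tip in the frame of jig between -0.01 and 0.01 m and angle between the x axis of strip and the x axis of jig, either way round below 0.15 rad), for 0.2 s.
At the end, for the whole second after the job is handed in: Bed home on the dowels (3 mm sideways, 2.5 mm in height, level). Strip's bare end under the leaf, 22 mm or more past the lip, within 10 mm of the centre line and 0.15 rad; strip level, pressed on the bed with over 2 N and still gripped; leaf resting on it, below 0.09 rad (all of step 2 and angle between strip's own z axis and vertical below 0.06 rad and contact force between strip and bed above 2 N and contact force between the fingers and strip above 1 N and value of joint contact_leaf below 0.09 rad and contact force between strip and jig above 0.05 N); the arm keeps its last pose, push and grip.
It fails at once if the contact leaf is pried up (lip raised more than about 12 mm) (value of joint contact_leaf above 0.14 rad).
It fails at once if the petri dish is knocked away (moved more than 30 mm) (distance of petri_dish from where it was at the start of the episode above 0.03 m).
It fails at once if the beaker 100 is knocked away (moved more than 30 mm) (distance of beaker_100 from where it was at the start of the episode above 0.03 m).
It fails at once if the brass weight is knocked away (moved more than 30 mm) (distance of brass_weight from where it was at the start of the episode above 0.03 m).
It also fails if it takes over 69 s, if anything falls off the work surface, if the arm or the gripper's body presses on something with over 40 N, if the wrist force passes 120 N, or if a joint passes its speed limit or range.

## Robot

A 6-joint arm with a two-finger parallel gripper is mounted at the origin on a cart in front of the work surface, level with it; the furniture and walls round the work are solid. World frame = base frame: x ahead of the robot, y to its left, z up, the work surface at z = 0. Lengths are in m, angles in rad, forces in N, time in s.
With the tool pointing down it reaches from about 0.35 to 0.775 m from the base axis. Payload 5.5 kg.
Tool frame: the origin (TCP) lies midway between the tips of the shut fingers; the grasp point (between the pads) lies 19 mm behind it; z points along the fingers, y is the line along which they close (so a half turn about z gives the same grasp; the last joint's range is limited). The gripper opens to 85 mm and grips with 20 to 120 N. Pads are 22 mm wide; open, the fingers measure 114 mm over their backs; the gripper's body (76 mm by 85 mm) begins 54 mm behind the grasp point. The pads swing forward as they close: fully open they stand 13 mm farther back than shut.
Start: joints at [0.974, 0.313, 0.046, 1.304, 0, 1.431], TCP at [0.254, 0.516, 0.231] pointing down, gripper open.
Joint ranges: [-2.76, 2.76], [-0.86, 1.69], [-1.03, 1.26], [-2.2, 2.34], [-1.47, 1.5], [-3.14, 3.14]. Speed limits (rad/s): [2.57, 2.57, 3.14, 3.14, 3.14, 3.14].

## Interface

Orientations are given as a unit quaternion [w, x, y, z].
In Python, from workcell import telemetry, imaging, env gives the robot as it stands. The module is installed in compiled form; this text tells all that it offers.
- The arm moves only by the tool step_arm, never from a script. Its argument "moves" is a list of rows, each a list of 3 entries, a list of its own where there are three numbers: the shift along the tool's x, y, z in mm, then the turn, a rotation vector about the tool's x, y, z in rad, then the finger opening in mm, from 0 to 85.4. A call has 1 to 8 rows; each row is the pose to reach, as a shift and turn from the pose commanded when the call began, along the tool's axes at that moment; what a row does not reach only later rows make up. A row lasts 1/12 s, in which the tool goes at most 41.7 mm and 7.16 degrees, less where a joint would pass 70% of its speed; a pose out of reach is approached as far as the arm can. A call with a gripper value outside its range is refused whole. The fingers move at their own pace and stop on an object; "grip_force" is the grip in N (left out, the last holds). Time passes only in rows, so rows that repeat a pose let the fingers close. It gives the time, the measured TCP pose, the force, the opening and the grip force at its end, in the units of the state.
- telemetry.get_state(): the state, without advancing time (a new reading comes with each control period).
- imaging.read_camera(name): name is "side" or "top" or "wrist"; returns the picture (384x512x3 uint8, red, green, blue); there is no depth.
- imaging.camera_params(name): a dict with "camera_matrix" (3x3 intrinsics, pixels), "pose" (4x4, takes a point from camera to world coordinates). Camera axes: x right, y up, looking along -z (the intrinsics and any distortion apply to the point x, -y, -z); pixel columns grow to the right and rows downward; lengths in m; the calibration is good to about 2 mm. A picture is of the moment at which its call begins: read the wrist's pose just before it. camera_params takes no time and is no camera call; for the wrist camera it gives the pose at the moment of the call.
- env.hand_in(): hands the job in; it is judged then, once.
The state is a dict: "clock": time; "joint_pos": joint angles; "qvel": joint speeds; "tau": joint torques, N m; "tcp_pos": TCP position; "orientation": TCP orientation; "wrist_force": force on the tool from outside, world axes, zero at the start; "ft_torque": the same for the moment, N m; "finger_gap": finger opening in m; "grip_force": force on a finger pad.
Only numpy, scipy, OpenCV 4.12 (cv2) and the standard library are available. Lean on these libraries where they do the work, as an engineer would, in place of code of your own. Each camera call takes 0.05 s, during which the arm holds its last target. There are 200 camera calls.

## Working session

There is one attempt and no reset: what is moved stays moved. The work goes in short steps, Python scripts to look and compute and a tool call to move; the robot and the scene stay as the last step left them, time stands still between calls to the robot, and variables do not carry over. Pictures are saved under pics/ and viewed, at most 10 in all, crops included, and the job is handed in when it is done.

Besides the shell and the picture viewer there is one more tool, called as a command line: name --argument value ..., lists and objects as JSON in quotes. step_arm: Moves the arm, as the interface text tells. Its arguments: {"type":"object","properties":{"moves":{"type":"array"},"grip_force":{"type":"number"}},"required":["moves"]}

```bash
mkdir -p pics; python3 - <<'E'
from workcell import telemetry, imaging
import cv2,numpy as np
for n in ("top","side"):
    p=imaging.camera_params(n); im=imaging.read_camera(n)
    cv2.imwrite(f"pics/{n}0.png",im[:,:,::-1]); print(n,np.round(p["camera_matrix"],1).tolist(),np.round(p["pose"],3).tolist(),[k for k in p])
s=telemetry.get_state(); print(s["clock"],s["tcp_pos"],s["orientation"])
E
```

```text
top [[423.4, 0.0, 251.7], [0.0, 423.4, 189.6], [0.0, 0.0, 1.0]] [[-0.001, 0.981, -0.196, 0.304], [-1.0, -0.001, 0.001, 0.343], [0.001, 0.196, 0.981, 1.266], [0.0, 0.0, 0.0, 1.0]] ['camera_matrix', 'pose']
side [[403.7, 0.0, 258.1], [0.0, 403.7, 188.2], [0.0, 0.0, 1.0]] [[-0.908, 0.197, -0.369, 0.135], [-0.418, -0.471, 0.777, 1.14], [-0.021, 0.86, 0.51, 0.621], [0.0, 0.0, 0.0, 1.0]] ['camera_matrix', 'pose']
0.1 [0.25335986 0.51565047 0.23049424] [-2.94315984e-04  2.26415930e-01  9.74030354e-01 -7.80353258e-04]
```

View pics/top0.png

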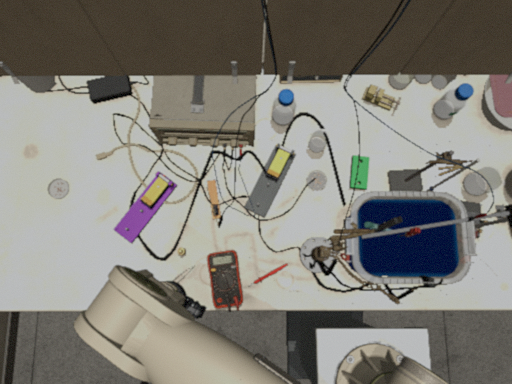

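View pics/side0.png

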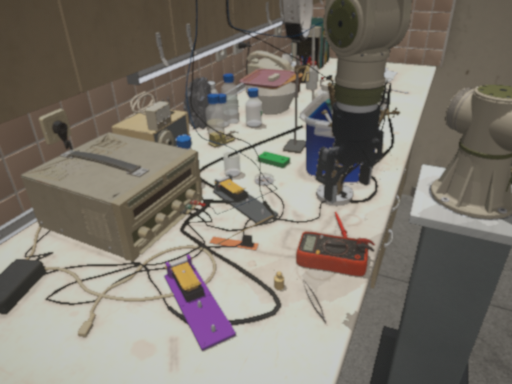

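The top picture shows the grey jig with its yellow leaf at (281,163), dowel end near (258,205), and the purple decoy at (145,207). The green bed is at (360,172), and the copper strip at (213,192) with its black handle around (214,210). The weight is at (182,252), and the dish and beaker are near (316,180) and (316,143). I choose the grey jig, and the next step is to measure.

```bash
cat > h.py <<'E'
import numpy as np, cv2
from workcell import telemetry, imaging
def ray(p,uv,z):
    K=p["camera_matrix"];T=np.array(p["pose"])
    d=np.linalg.inv(K)@np.array([uv[0],uv[1],1.]);d=T[:3,:3]@(d*[1,-1,-1]);o=T[:3,3]
    return o+d*(z-o[2])/d[2]
def proj(p,X):
    T=np.array(p["pose"]);c=T[:3,:3].T@(np.asarray(X)-T[:3,3]);c=c*[1,-1,-1]
    u=p["camera_matrix"]@c;return u[:2]/u[2]
def blobs(im,lo,hi,amin=20):
    m=cv2.inRange(cv2.cvtColor(im,cv2.COLOR_RGB2HSV),np.array(lo),np.array(hi))
    cs,_=cv2.findContours(m,cv2.RETR_EXTERNAL,cv2.CHAIN_APPROX_NONE)
    return sorted([c for c in cs if cv2.contourArea(c)>amin],key=cv2.contourArea,reverse=True)
def rect(c,p,z):
    """min-area rectangle of a contour cast on plane z: centre, size mm, long-axis yaw deg"""
    P=np.float32([ray(p,q,z)[:2]*1000 for q in c[:,0,:].astype(float)])
    (x,y),(w,h),a=cv2.minAreaRect(P)
    if w<h: w,h,a=h,w,a+90
    return np.round([x,y,w,h,(a+90)%180-90],1)
def toworld():
    from scipy.spatial.transform import Rotation as R
    s=telemetry.get_state();q=s["orientation"]
    return s,R.from_quat([q[1],q[2],q[3],q[0]])
E
python3 - <<'E'
from h import *
p=imaging.camera_params("top");im=cv2.imread("pics/top0.png")[:,:,::-1].copy()
for n,lo,hi,z in (("green",(55,120,60),(80,255,255),.02),("yellow",(18,120,90),(32,255,255),.035),("copper",(3,120,90),(17,255,255),.003)):
    for c in blobs(im,lo,hi,15)[:5]: print(n,cv2.contourArea(c),c.mean((0,1)).round(),rect(c,p,z))
cv2.imwrite("pics/c1.png",cv2.resize(im[125:275,165:385],None,fx=3.6,fy=3.6,interpolation=cv2.INTER_CUBIC)[:,:,::-1])
E
```

```text
green 415.5 [359. 171.] [606.8  17.2  97.9  45.9  -7.3]
yellow 242.0 [155. 191.] [543.1 630.1  83.6  34.7 -37.6]
yellow 42.5 [274. 173.] [601.6 277.8  38.   16.2  72.8]
copper 174.0 [225. 279.] [288.3 420.9 163.9  86.3   8.6]
```

View pics/c1.png

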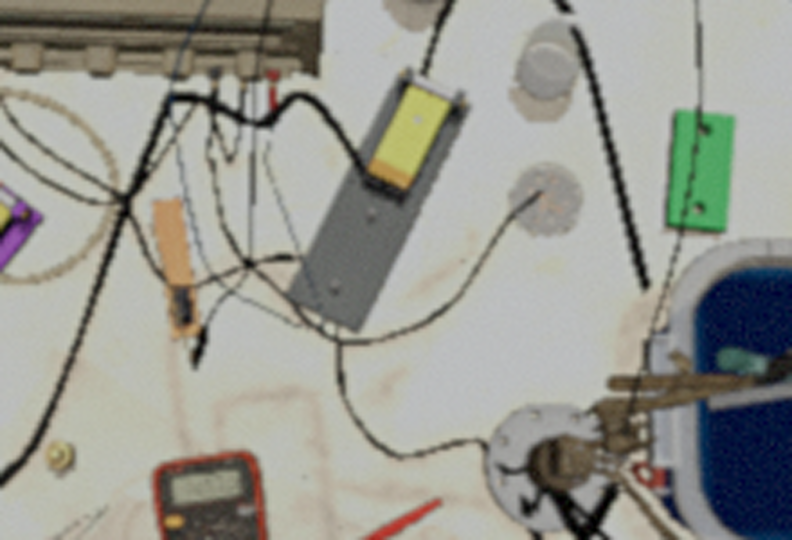

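The crop confirms the choices. In crop pixels (×3.6, offset 165,125), the grey jig's dowels are at (372,214) and (336,287). The bed holes are at (705,130) and (699,209). The strip's handle is at (181,302) and its bare end at (168,200). Neither resemblance (the purple jig or its leaf) is involved.

```bash
cat >> h.py <<'E'
def goto(pos,yaw_deg):
    """shift (mm) and rotvec in present tool axes to put TCP at pos (m), pointing down, tool y-line at world yaw (nearest half turn)"""
    from scipy.spatial.transform import Rotation as R
    s,r=toworld();M=r.as_matrix();best=None
    for k in (0,180):
        a=np.radians(yaw_deg+k);y=np.array([np.cos(a),np.sin(a),0]);z=np.array([0,0,-1.])
        G=np.column_stack([np.cross(y,z),y,z]);v=(r.inv()*R.from_matrix(G)).as_rotvec()
        if best is None or np.linalg.norm(v)<np.linalg.norm(best):best=v
    print("shift",np.round(M.T@(np.array(pos)-s["tcp_pos"])*1000,1),"rot",np.round(best,3),"tcp",np.round(s["tcp_pos"],4),"j",np.round(s["joint_pos"],2),"f",np.round(s["wrist_force"],1),"t",round(s["clock"],2))
E
python3 - <<'E'
from h import *
p=imaging.camera_params("top");f=lambda u,v,z:(ray(p,(u/3.6+165,v/3.6+125),z)*1000).round()
a,b=f(372,214,.024),f(336,287,.024);print("dowels",a,b,np.linalg.norm(a-b),np.degrees(np.arctan2(*(a-b)[[1,0]])))
a,b=f(705,130,.02),f(699,209,.02);print("holes",a,b,np.linalg.norm(a-b),np.degrees(np.arctan2(*(a-b)[[1,0]])))
a,b=f(181,302,.031),f(168,200,.003);print("strip",a,b,f(184,338,.003))
print("stand",f(545,465,0),f(560,460,.15),"beaker",f(548,65,.072),"dish",f(545,200,.0),"basket corner",f(665,330,.1),"weight",f(60,458,.03))
print(proj(imaging.camera_params("side"),[.2534,.5156,.2305]),proj(imaging.camera_params("side"),[.4,.14,.2]))
s,r=toworld();print(r.as_matrix().round(2).tolist())
goto([.53,.30,.25],-7+90)
w=imaging.camera_params("wrist");print(np.round(w["camera_matrix"],1).tolist(),(r.as_matrix().T@(np.array(w["pose"])[:3,3]-s["tcp_pos"])).round(3))
print(proj(w,s["tcp_pos"]))
E
```

```text
dowels [568. 292.  24.] [506. 322.  24.] 68.87670143089025 -25.82099197418928
holes [641.  10.  20.] [573.  18.  20.] 68.46897107449476 -6.7098368077569335
strip [493. 449.  31.] [585. 464.   3.] [467. 449.   3.]
stand [362. 151.   0.] [359. 162. 150.] beaker [682. 149.  72.] dish [585. 144.   0.] basket corner [460.  70. 100.] weight [366. 545.  30.]
[347.43512736 198.40213818] [326.85998643 128.52258633]
[[-0.9, 0.44, -0.0], [0.44, 0.9, -0.0], [0.0, -0.0, -1.0]]
shift [-343.4  -71.6  -19.5] rot [-0.002 -0.    -0.335] tcp [0.2534 0.5157 0.2305] j [ 0.97  0.31  0.05  1.3  -0.    1.43] f [ 0.5 -0.2  0. ] t 0.1
[[283.2, 0.0, 252.9], [0.0, 283.2, 189.9], [0.0, 0.0, 1.0]] [ 0.073 -0.001 -0.142]
[254.04778092 242.89591226]
```

step_arm --moves '[[[-40,-8,-5],[0,0,-0.04],85],[[-80,-16,-10],[0,0,-0.08],85],[[-120,-25,-15],[0,0,-0.12],85],[[-160,-33,-20],[0,0,-0.16],85],[[-200,-42,-20],[0,0,-0.2],85],[[-240,-50,-20],[0,0,-0.24],85],[[-280,-60,-20],[0,0,-0.29],85],[[-320,-70,-20],[0,0,-0.335],85]]'

```text
clock: 0.77
tcp_pos: [0.5111, 0.3105, 0.251]
orientation: [-0.0, 0.06, 0.998, -0.0]
wrist_force: [0.3, 1.2, 0.3]
finger_gap: 0.0851
grip_force: 0.0
```

```bash
python3 - <<'E'
from h import *
cv2.imwrite("pics/side1.png",imaging.read_camera("side")[:,:,::-1])
goto([.607,.014,.14],83)
E
```

```text
shift [-124.9 -277.9  111.5] rot [-0.003  0.004 -0.002] tcp [0.5171 0.3056 0.2502] j [ 0.4   0.36  0.16  1.37 -0.    0.53] f [ 5.6 -1.3 -0.1] t 0.82
```

View pics/side1.png

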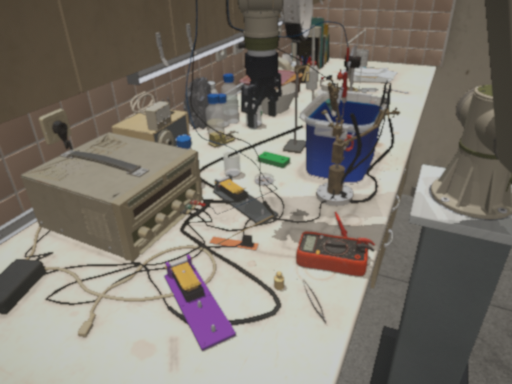

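The side picture shows a helping-hand stand at (337,190) and the blue basket at (345,130), both clear of the bed at (273,158) but to be avoided by the forearm. The jig is clear.

step_arm --moves '[[[-16,-35,0],[0,0,0],85],[[-32,-70,0],[0,0,0],85],[[-48,-105,0],[0,0,0],85],[[-64,-140,0],[0,0,0],85],[[-80,-175,0],[0,0,0],85],[[-96,-210,0],[0,0,0],85],[[-112,-245,20],[0,0,0],85],[[-125,-278,40],[0,0,0],85]]'

```text
clock: 1.48
tcp_pos: [0.6015, 0.0198, 0.2123]
orientation: [0.002, 0.061, 0.998, 0.0]
wrist_force: [0.9, 0.0, 0.0]
finger_gap: 0.0849
grip_force: 0.0
```

```bash
python3 - <<'E'
from h import *
cv2.imwrite("pics/side2.png",imaging.read_camera("side")[:,:,::-1])
p=imaging.camera_params("wrist");im=imaging.read_camera("wrist");cv2.imwrite("pics/w2.png",im[:,:,::-1])
for c in blobs(im,(55,100,50),(85,255,255),200)[:2]:print(cv2.contourArea(c),c.mean((0,1)),rect(c,p,.02))
goto([.607,.014,.12],83)
E
```

```text
3212.0 [256.05416667 172.17916667] [605.4  15.8  98.8  48.6  -7.2]
shift [-8.6 -1.7 87.3] rot [-0.001 -0.006 -0.006] tcp [0.5993 0.0169 0.2074] j [-0.1   0.37  0.07  1.28 -0.    0.02] f [-1.2  0.9 -0.3] t 1.58
```

View pics/w2.png

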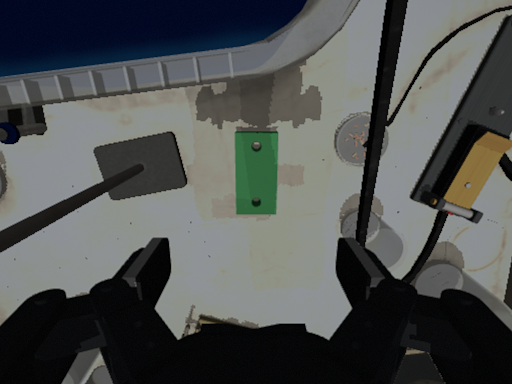

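The wrist picture shows the bed at (256,172) between the fingers, with the basket rim at rows 40–100 and the dish, beaker and stand base clear on the sides. The position agrees with the first measurement to 2 mm.

step_arm --moves '[[[-4,0,40],[0,0,0],85],[[-7,0,80],[0,-0.006,-0.006],85],[[-7,0,110],[0,-0.006,-0.006],85],[[-7,0,130],[0,-0.006,-0.006],85],[[-7,0,130],[0,-0.006,-0.006],85]]'

```text
clock: 2.0
tcp_pos: [0.6028, 0.022, 0.0764]
orientation: [-0.002, 0.058, 0.998, 0.0]
wrist_force: [-1.1, 1.3, 0.2]
finger_gap: 0.0847
grip_force: 0.0
```

```bash
python3 - <<'E'
from h import *
p=imaging.camera_params("wrist");im=imaging.read_camera("wrist");cv2.imwrite("pics/w3.png",im[:,:,::-1])
for c in blobs(im,(55,100,50),(85,255,255),200)[:2]:print(cv2.contourArea(c),c.mean((0,1)),rect(c,p,.02),c.min((0,1)),c.max((0,1)))
goto([.6055,.015,.002],82.8)
print(telemetry.get_state()["tau"])
E
```

```text
5576.0 [239.70855615 214.49465241] [606.   15.5  98.8  49.2  -7.4] [211 147] [279 271]
shift [-1.8 -6.7 77.2] rot [ 0.   -0.    0.01] tcp [0.6045 0.0218 0.0792] j [-0.1   0.45 -0.13  0.99  0.    0.02] f [-0.3 -0.3  0.3] t 2.05
[-2.03291690e-01 -5.11699462e+01  2.59399080e+01 -4.76071369e-01
 -7.17406831e-03  5.60833010e-03]
```

step_arm --moves '[[[-2,-6.5,30],[0,0,0.01],85],[[-2,-6.5,55],[0,0,0.01],85],[[-2,-6.5,70],[0,0,0.01],85],[[-2,-6.5,76],[0,0,0.01],85],[[-2,-6.5,76],[0,0,0.01],85],[[-2,-6.5,76],[0,0,0.01],60],[[-2,-6.5,76],[0,0,0.01],40],[[-2,-6.5,76],[0,0,0.01],40]]' --grip_force 40

```text
clock: 2.72
tcp_pos: [0.6103, 0.0141, 0.0077]
orientation: [0.005, 0.063, 0.998, -0.0]
wrist_force: [-0.2, 2.4, 1.7]
finger_gap: 0.051
grip_force: 0.4
```

step_arm --moves '[[[0,0,0],[0,0,0],40],[[0,0,0],[0,0,0],40],[[0,0,0],[0,0,0],40]]'

```text
clock: 2.97
tcp_pos: [0.6103, 0.0141, 0.0079]
orientation: [0.005, 0.063, 0.998, 0.0]
wrist_force: [-0.3, 0.2, 5.2]
finger_gap: 0.0489
grip_force: 42.3
```

step_arm --moves '[[[0,0,-20],[0,0,0],40],[[0,0,-50],[0,0,0],40],[[0,0,-90],[0,0,0],40],[[0,0,-125],[0,0,0],40],[[0,0,-140],[0,0,0],40],[[0,0,-140],[0,0,0],40]]'

```text
clock: 3.47
tcp_pos: [0.6111, 0.0138, 0.1516]
orientation: [0.008, 0.063, 0.998, -0.0]
wrist_force: [1.1, 0.0, -1.1]
finger_gap: 0.0484
grip_force: 42.3
```

```bash
python3 - <<'E'
from h import *
goto([.537,.307,.12],90-25.8);s=telemetry.get_state();print(s["finger_gap"],s["grip_force"])
E
```

```text
shift [110.8 281.6  29.9] rot [0.003 0.016 0.325] tcp [0.6111 0.0138 0.1516] j [-0.11  0.4  -0.02  1.13 -0.    0.02] f [ 1.1  0.  -1.1] t 3.47
0.04838588149189212 42.27456271648407
```

step_arm --moves '[[[14,35,0],[0,0,0.04],40],[[28,70,0],[0,0,0.08],40],[[42,105,0],[0,0,0.12],40],[[56,140,0],[0,0,0.16],40],[[70,175,0],[0,0.005,0.2],40],[[84,210,0],[0,0.01,0.24],40],[[97,246,0],[0,0.016,0.28],40],[[111,281,0],[0,0.016,0.325],40]]'

```text
clock: 4.13
tcp_pos: [0.5317, 0.3082, 0.1435]
orientation: [-0.006, 0.225, 0.974, 0.0]
wrist_force: [1.5, -0.9, -1.5]
finger_gap: 0.0491
grip_force: 42.3
```

step_arm --moves '[[[0,0,20],[0,0,0],40],[[0,0,30],[0,0,0],40],[[0,0,30],[0,0,0],40]]'

```text
clock: 4.38
tcp_pos: [0.5298, 0.306, 0.1109]
orientation: [-0.008, 0.223, 0.975, -0.001]
wrist_force: [0.0, -0.2, -1.4]
finger_gap: 0.0486
grip_force: 42.3
```

```bash
python3 - <<'E'
from h import *
goto([.537,.307,.12],90-25.8)
p=imaging.camera_params("wrist");im=imaging.read_camera("wrist");cv2.imwrite("pics/w4.png",im[:,:,::-1])
for c in blobs(im,(55,100,50),(85,255,255),200)[:2]:print(cv2.contourArea(c),c.mean((0,1)),c.min((0,1)),c.max((0,1)))
E
```

```text
shift [-5.9  3.9 -9.3] rot [-0.006 -0.015  0.001] tcp [0.5298 0.306  0.1109] j [ 0.39  0.45 -0.05  1.08  0.01  0.84] f [ 0.  -0.2 -1.4] t 4.38
16933.5 [252.8909427  233.15157116] [200 148] [306 327]
```

View pics/w4.png

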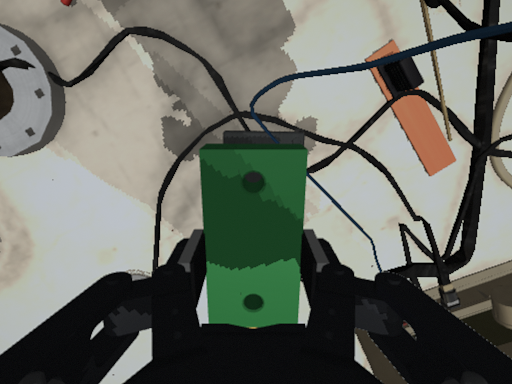

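The bed is held squarely, with its holes at (253,182) and (253,302). The jig's near end shows at (223..303, 131..145), and the strip is at the upper right with its handle at (402,72). Both jig end and holes can be measured in this one view.

```bash
python3 - <<'E'
from h import *
p=imaging.camera_params("wrist");im=cv2.imread("pics/w4.png")[:,:,::-1].copy()
hsv=cv2.cvtColor(im,cv2.COLOR_RGB2HSV)
g=im.max(2).astype(int)
# holes: dark within bed
for (u0,v0) in ((253,182),(253,302)):
    w=hsv[v0-18:v0+18,u0-18:u0+18,2]; t=(int(w.min())+int(np.median(w)))//2
    m=cv2.moments((w<t).astype(np.uint8),True);print(m["m00"],u0-18+m["m10"]/m["m00"],v0-18+m["m01"]/m["m00"],w.min(),np.median(w))
for v in (127,129,131,133,136,139,142): print(v,g[v,215:312:1][:14],g[v,296:312])
for u in (228,240,290,298): print(u,g[122:148,u])
for z in (.118,.121,.124,.127):
    a,b=ray(p,(253,182.5),z),ray(p,(253,302),z);print(z,(a*1e3).round(1),(b*1e3).round(1),np.linalg.norm(a-b)*1e3)
c=blobs(im,(55,100,50),(85,255,255),200)[0];print(rect(c,p,.123))
E
```

```text
337.0 252.83382789317508 181.77448071216617 32 63.0
250.0 252.90800000000002 301.624 35 115.0
127 [ 23  22  36  78  95 107 113 113 113 113 115 117 117 118] [ 18  61  80 109 121 122 121 120 120 120 121 121 120 120 120 120]
129 [ 92 106 114 114 114 113 113 113 115 116 119 121 121 121] [ 38  38  39  34  29  29  67  81  77 106 121 120 121 121 120 119]
131 [113 113 113 113 113 113 115 118 100  65  37  29  30  29] [ 45  44  39  30  27  30  33  32  26  23  19  20  64  84  81 110]
133 [115 114 114 114 114 117 119  98  56  38  44  46  46  46] [47 48 45 45 45 45 46 47 36 27 27 27 26 25 24 23]
136 [ 89  96 110 116 117 118 121 101  57  39  46  43  40  46] [ 54  54  52  52  52  53  53  44  71  96 101  66  23  22  24  24]
139 [ 93  94  94  94  94 103 110  91  52  26  33  34  34  34] [ 53  52  52  52  52  53  52  42  79 116 124 123 122 122 122 108]
142 [101 100 101 102 101 102 104  91  55  30  33  34  34  32] [ 52  52  51  52  48  50  50  38 103 126 124 123 123 123 122 122]
228 [ 96 118 117 117 118 118 118 121  77  29  43  46  48  49  46  42  35  34
  33  33  32  36  44  46  45  44]
240 [ 66  86 114 126 125 126 123 124  83  32  39  45  46  46  46  43  34  34
  34  34  34  36  44  48  46  46]
290 [177 159  93  18  25  24  25  97 117  78  39  47  51  53  53  53  53  53
  53  53  54  50  49  46  47  46]
298 [118 120 120 119 121  80  32  39  42  39  40  45  52  53  52  48  51  52
  51  51  51  48  48  47  48  47]
0.118 [498.2 320.8 118. ] [561.2 290.3 118. ] 69.97460195869746
0.121 [497.5 321.1 121. ] [559.1 291.3 121. ] 68.44814738261891
0.124 [496.8 321.5 124. ] [557.1 292.3 124. ] 66.92169280654021
0.127 [496.2 321.8 127. ] [555.  293.3 127. ] 65.39523823046157
[527.4 306.8 100.5  50.4 -25.8]
```

```bash
python3 - <<'E'
from h import *
p=imaging.camera_params("wrist")
L=ray(p,(223,130.7),.01)*1e3;Rr=ray(p,(303.6,131.5),.01)*1e3
d=L-Rr;print(L.round(1),Rr.round(1),np.linalg.norm(d),"yaw",np.degrees(np.arctan2(d[1],d[0])) )
yaw=-25.8;u=np.array([np.cos(np.radians(yaw)),np.sin(np.radians(yaw))]);v=np.array([-u[1],u[0]])
seat=(L+Rr)[:2]/2+60*u
bed=(ray(p,(252.9,182),.1215)+ray(p,(252.9,302),.1215))[:2]*500
print("seat",seat,"bed",bed,"err jig x,y",(seat-bed)@u,(seat-bed)@v,"vs top",(np.array([537,307])-bed)@u,(np.array([537,307])-bed)@v)
goto([.53,.306,.11],90-25.8)
E
```

```text
[470.6 305.2  10. ] [501.1 366.6  10. ] 68.5641698074543 yaw -116.37590188050837
seat [539.89777199 309.81944664] bed [527.95709186 306.31777672] err jig x,y 9.226382816341374 8.349574509259263 vs top 7.844575160099123 4.549973282117098
shift [0.9 0.  2.4] rot [-0.005 -0.014 -0.001] tcp [0.5308 0.3056 0.1123] j [ 0.39  0.45 -0.05  1.09  0.01  0.84] f [-0.1  1.2 -1.6] t 4.43
```

step_arm --moves '[[[-8.5,6.5,20],[-0.005,-0.014,0.006],40],[[-8.5,6.5,45],[-0.005,-0.014,0.006],40],[[-8.5,6.5,62],[-0.005,-0.014,0.006],40],[[-8.5,6.5,62],[-0.005,-0.014,0.006],40],[[-8.5,6.5,62],[-0.005,-0.014,0.006],40],[[-8.5,6.5,62],[-0.005,-0.014,0.006],40]]'

```text
clock: 4.93
tcp_pos: [0.5438, 0.3087, 0.0543]
orientation: [0.003, 0.227, 0.974, 0.002]
wrist_force: [0.5, 0.6, -1.7]
finger_gap: 0.0489
grip_force: 42.3
```

```bash
python3 - <<'E'
from h import *
p=imaging.camera_params("wrist");im=imaging.read_camera("wrist");q=imaging.camera_params("side");si=imaging.read_camera("side")
cv2.imwrite("pics/w5.png",im[:,:,::-1]);cv2.imwrite("pics/s5.png",si[:,:,::-1])
goto([.53,.306,.05],90-25.8)
a=im[60:330,150:370];b=si[150:240,190:300]
cv2.imwrite("pics/m5.png",np.hstack([cv2.resize(a,(440,540)),cv2.resize(b,(360,295),interpolation=cv2.INTER_CUBIC)[:540] if 0 else np.vstack([cv2.resize(b,(360,295),interpolation=cv2.INTER_CUBIC),np.zeros((245,360,3),np.uint8)])])[:,:,::-1])
g=im.max(2).astype(int)
c=blobs(im,(55,100,50),(85,255,255),200)[0];print(c.min((0,1)),c.max((0,1)))
E
```

```text
shift [11.2 -9.3  4.7] rot [ 0.007  0.006 -0.007] tcp [0.5441 0.3093 0.0549] j [ 0.39  0.5  -0.11  0.94 -0.    0.85] f [ 0.3  0.1 -2. ] t 5.03
[200 149] [305 327]
```

View pics/m5.png

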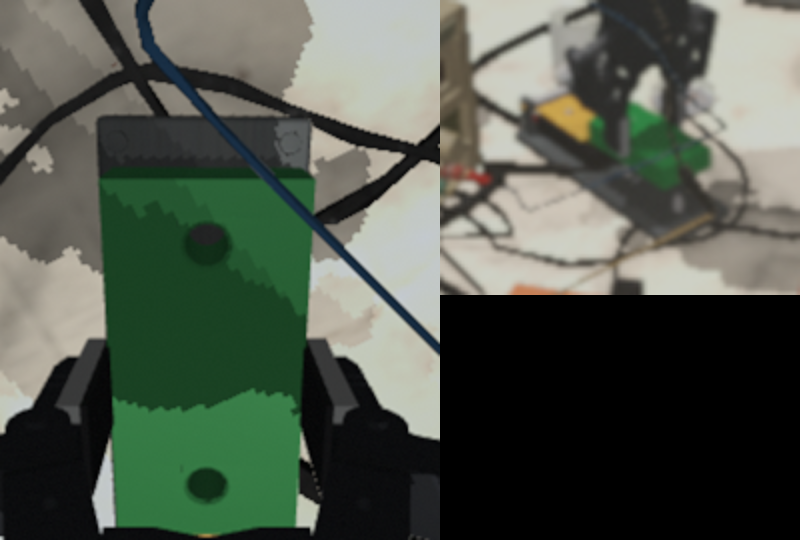

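The left half is the wrist view: the plate's near end is at rows ~118 with side edges at u≈199 and 306, and the bed holes are at about (253,182) and (253,302). The right half is the side view, with the bed hovering over the jig in front of the leaf. Compute the offset.

```bash
cat > off.py <<'E'
from h import *
import sys
def edge(line,rising=None):
    d=np.abs(np.diff(cv2.GaussianBlur(line.astype(np.float32).reshape(-1,1),(1,5),1).ravel()));i=int(d.argmax())
    if 0<i<len(d)-1:
        a,b,c=d[i-1:i+2];return i+.5+.5*(a-c)/(a-2*b+c+1e-9)
    return i+.5
def run(im,p,v0,uL,uR,rows,show=True):
    g=im.max(2)
    l=np.median([uL-8+edge(g[v,uL-8:uL+9]) for v in rows]);r=np.median([uR-8+edge(g[v,uR-8:uR+9]) for v in rows])
    cols=[u for u in range(uL+8,uR-8,3)];vs=np.array([v0-7+edge(g[v0-7:v0+8,u]) for u in cols])
    k=np.polyfit(cols,vs,1);ok=abs(vs-np.polyval(k,cols))<1.5;k=np.polyfit(np.array(cols)[ok],vs[ok],1)
    H=[]
    for (u0,w0) in ((253,182),(253,302)):
        w=im[w0-18:w0+18,u0-18:u0+18].max(2);t=(int(w.min())+int(np.median(w)))//2
        H.append((252.9,w0))
    L=ray(p,(l,np.polyval(k,l)),.01)*1e3;R=ray(p,(r,np.polyval(k,r)),.01)*1e3
    d=(R-L)[:2]; # L is jig -y? determine: 
    u=np.array([np.cos(np.radians(-26)),np.sin(np.radians(-26))]);v=np.array([-u[1],u[0]])
    z=min(np.arange(.02,.15,.0002),key=lambda z:abs(np.linalg.norm(ray(p,H[0],z)-ray(p,H[1],z))-.068))
    a,b=[ray(p,h,z)[:2]*1e3 for h in H]
    seat=(L+R)[:2]/2+60*u;bed=(a+b)/2
    e=lambda q:np.degrees(np.arctan2(q[1],q[0]))
    print("l,r,k",l,r,k,"w",np.linalg.norm(d),"jig yaw",e(d)-90,"bed yaw",e(b-a),"ztop",z,"seat",seat.round(1),"bed",bed.round(1),"err x,y",((seat-bed)@u).round(1),((seat-bed)@v).round(1))
E
python3 - <<'E'
from off import *
run(cv2.imread("pics/w5.png")[:,:,::-1].copy(),imaging.camera_params("wrist"),118,199,306,range(124,144,2))
E
```

```text
l,r,k 198.08762 304.79944 [-2.93482774e-02  1.23587697e+02] w 68.13303737221246 jig yaw -24.6056568316978 bed yaw -26.217564191766513 ztop 0.06619999999999972 seat [538.1 311.1] bed [540.2 310.5] err x,y -2.2 -0.3
```

```bash
python3 - <<'E'
import cv2
g=cv2.imread("pics/w5.png").max(2)
print("cols 238..268")
for v in range(167,198): print(v,' '.join('%3d'%x for x in g[v,238:269]))
print()
for u in range(202,304,12): print(u,g[110:126,u])
E
```

```text
cols 238..268
167  88  86  87  86  86  86  86  86  86  86  86  86  86  86  87  86  86  88  96  97  98  98  98  97  98  98  97  97  97  97  96
168  83  88  86  86  86  86  86  86  86  86  86  85  87  86  86  87  86  85  94  98  98  98  98  98  98  98  97  98 101 100  97
169  73  84  88  87  86  86  87  87  87  87  87  87  87  88  88  88  88  87  90  96  99  98  99  99  99 100  99  99 101  99  99
170  64  80  88  87  88  87  88  88  87  89  89  84  81  79  74  76  77  76  80  95 101 100 100  99  99  99  99  99  99  99  98
171  60  77  89  88  80  74  83  88  84  82  74  63  65  64  59  60  61  60  66  77  81  92  94  92  97  99  99  99  98  99  99
172  60  69  75  76  69  63  81  86  70  62  55  47  47  44  42  44  44  45  48  55  57  65  78  86  90  96  99  99  98  98  99
173  63  64  65  66  64  66  70  68  62  51  42  39  36  35  36  36  35  36  37  42  45  47  57  72  81  95 100  99  98  99  99
174  67  65  66  66  66  62  56  50  48  43  35  35  35  36  35  36  35  35  37  37  36  38  44  54  66  85  97  99  97  98  98
175  66  66  64  66  65  58  52  43  36  35  35  35  34  35  3
[... 2780 characters left out ...]
6  66  65  66  66  65  66  65  66  66  66  66  66  64  66  66  66  65  65  66  65  66  65  65  66  66

202 [119 119 119 119 120 120 123  91  44  40  45  47  48  48  48  48]
214 [120 116 114 113 112 114 107  71  35  39  45  47  49  47  47  47]
226 [26 25 25 24 20 69 89 71 44 41 45 48 49 50 50 50]
238 [140 139 137 137 135 134 136 101  47  43  51  55  56  56  56  56]
250 [53 68 71 70 64 53 76 89 56 40 49 54 55 54 55 56]
262 [127 128 129 131 133 135 138 123  72  40  57  55  43  43  55  67]
274 [ 69 113 126 126 127 129 131 114  65  39  49  54  55  55  55  56]
286 [ 26  26  27  23  68 110 124  99  51  39  49  53  54  54  54  53]
298 [191 191 170 100  33  40  41  36  30  52  71  86  93  94  93  85]
```

```bash
python3 - <<'E'
from h import *
p=imaging.camera_params("wrist")
u=np.array([np.cos(np.radians(-26)),np.sin(np.radians(-26))]);v=np.array([-u[1],u[0]])
T=np.array(p["pose"]);print("cam",T[:3,3].round(3),"look",(-T[:3,2]).round(3))
bed=sum(ray(p,h,.0668)[:2] for h in ((252.9,182),(252.9,302)))*500
for z in (.01,.007,.005):
    L=ray(p,(198.1,117.4),z)*1e3;R=ray(p,(304.8,118.2),z)*1e3
    s=(L+R)[:2]/2+60*u;d=(R-L)[:2]
    print(z,np.linalg.norm(d),np.degrees(np.arctan2(d[1],d[0]))-90,s,(s-bed)@u,(s-bed)@v)
for q in ((252.5,182),(252.5,172)): print(ray(p,q,.0668 if q[1]==182 else .0468)*1e3)
E
```

```text
cam [0.477 0.34  0.197] look [ 0.263 -0.122 -0.957]
0.01 68.20472124833577 -26.652708231636204 [539.00981435 310.7684898 ] -0.8630204380213563 -0.23411273682869335
0.007 69.30103232409903 -26.652708231636275 [539.13412578 310.71547867] -0.7280515163726848 -0.22726428468642618
0.005 70.03190637460794 -26.65270823163624 [539.21700006 310.68013792] -0.6380722352737059 -0.22269864992489644
[509.44933295 325.37813632  66.8       ]
[509.35338252 325.55383766  46.8       ]
```

step_arm --moves '[[[0.7,-0.2,8],[0,0,0.007],40],[[0.7,-0.2,16],[0,0,0.007],40],[[0.7,-0.2,20],[0,0,0.007],40],[[0.7,-0.2,23],[0,0,0.007],40],[[0.7,-0.2,26],[0,0,0.007],40],[[0.7,-0.2,29],[0,0,0.007],40],[[0.7,-0.2,30],[0,0,0.007],40]]'

```text
clock: 5.62
tcp_pos: [0.5418, 0.3095, 0.0223]
orientation: [0.002, 0.23, 0.973, 0.001]
wrist_force: [0.4, -0.4, -2.2]
finger_gap: 0.0489
grip_force: 42.3
```

step_arm --moves '[[[0,0,2],[0,0,0],40],[[0,0,4],[0,0,0],40],[[0,0,5],[0,0,0],40],[[0,0,5],[0,0,0],40]]'

```text
clock: 5.95
tcp_pos: [0.5422, 0.3096, 0.0181]
orientation: [0.003, 0.23, 0.973, 0.002]
wrist_force: [-0.4, -0.5, -1.7]
finger_gap: 0.0486
grip_force: 42.4
```

step_arm --moves '[[[0,0,1],[0,0,0],40],[[0,0,2],[0,0,0],40],[[0,0,3],[0,0,0],40],[[0,0,3],[0,0,0],40]]'

```text
clock: 6.28
tcp_pos: [0.5423, 0.3096, 0.0178]
orientation: [0.003, 0.23, 0.973, 0.002]
wrist_force: [-5.7, -2.1, 16.8]
finger_gap: 0.0488
grip_force: 44.3
```

step_arm --moves '[[[0,0,-3],[0,0,0],48],[[0,0,-3],[0,0,0],60],[[0,0,-3],[0,0,0],75],[[0,0,-3],[0,0,0],75],[[0,0,-3],[0,0,0],75],[[0,0,-3],[0,0,0],75]]'

```text
clock: 6.78
tcp_pos: [0.542, 0.3095, 0.0176]
orientation: [0.002, 0.23, 0.973, 0.002]
wrist_force: [-0.4, 0.8, -0.3]
finger_gap: 0.0747
grip_force: 0.0
```

step_arm --moves '[[[0,0,-20],[0,0,0],75],[[0,0,-50],[0,0,0],75],[[0,0,-85],[0,0,0],75],[[0,0,-120],[0,0,0],75],[[0,0,-135],[0,0,0],75],[[0,0,-135],[0,0,0],75]]'

```text
clock: 7.28
tcp_pos: [0.5441, 0.3104, 0.1581]
orientation: [0.006, 0.23, 0.973, 0.004]
wrist_force: [0.2, 0.1, 0.0]
finger_gap: 0.0747
grip_force: 0.0
```

```bash
python3 - <<'E'
from h import *
goto([.493,.449,.15],100)
p=imaging.camera_params("wrist");im=imaging.read_camera("wrist");cv2.imwrite("pics/w6.png",im[:,:,::-1])
q=imaging.camera_params("top");ti=imaging.read_camera("top");cv2.imwrite("pics/t6.png",ti[:,:,::-1])
for n,P,I in (("w",p,im),("t",q,ti)):
    for c in blobs(I,(55,100,50),(85,255,255),100)[:1]:print(n,cv2.contourArea(c),c.mean((0,1)),rect(c,P,.03),c.min((0,1)),c.max((0,1)))
    for c in blobs(I,(3,100,60),(17,255,255),60)[:4]:print(n,"cu",cv2.contourArea(c),c.mean((0,1)),rect(c,P,.003))
E
```

```text
shift [107.8 101.    8.2] rot [ 0.008  0.013 -0.638] tcp [0.5441 0.3104 0.1581] j [0.39 0.43 0.03 1.16 0.   0.85] f [0.2 0.1 0. ] t 7.28
w 4819.5 [248.2688172  176.07885305] [539.  310.4 100.1  50.1 -26.8] [223 125] [276 224]
w cu 1815.5 [385.2392638  112.38650307] [546.8 461.   76.2  26.3   9. ]
w cu 362.5 [349.2195122   58.17886179] [486.5 450.6  39.7  25.7   9. ]
t 356.5 [259.92753623 197.94202899] [528.2 316.2  75.4  50.6 -26.6] [248 185] [270 212]
t cu 257.5 [224.71253823 280.42813456] [285.9 420.3 169.5  87.8   7.9]
t cu 138.0 [213.87179487 196.91025641] [533.5 459.3 102.7  22.   10.2]
```

View pics/w6.png

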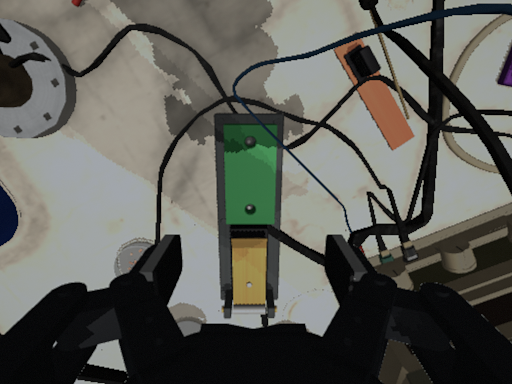

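The bed is seated: both dowel tips show in its holes at (250,142) and (250,209), and the bed is centred on the plate, parallel, right behind the leaf lip at row ~232. The strip lies at (375,95) with its black handle at (361,60).

```bash
python3 - <<'E'
from h import *
goto([.4906,.452,.10],99)
E
```

```text
shift [109.8 104.3  53.5] rot [ 0.004  0.006 -0.621] tcp [0.5418 0.3094 0.1534] j [0.39 0.43 0.03 1.16 0.   0.85] f [-0.2 -0.5 -0.5] t 7.38
```

step_arm --moves '[[[20,20,0],[0,0,-0.1],50],[[40,40,0],[0,0,-0.2],50],[[60,60,10],[0,0,-0.31],50],[[80,80,20],[0,0,-0.42],50],[[100,97,30],[0,0,-0.53],50],[[110,104,45],[0.004,0.006,-0.62],50],[[110,104,53],[0.004,0.006,-0.62],50],[[110,104,53],[0.004,0.006,-0.62],50]]'

```text
clock: 8.05
tcp_pos: [0.4872, 0.4505, 0.0953]
orientation: [-0.004, -0.078, 0.997, -0.002]
wrist_force: [-0.2, -0.6, -0.3]
finger_gap: 0.0501
grip_force: 0.0
```

```bash
python3 - <<'E'
from h import *
goto([.4906,.452,.008],99)
p=imaging.camera_params("wrist");im=imaging.read_camera("wrist");cv2.imwrite("pics/w7.png",im[:,:,::-1])
for c in blobs(im,(3,100,60),(17,255,255),60)[:4]:print("cu",cv2.contourArea(c),c.mean((0,1)),rect(c,p,.003),c.min((0,1)),c.max((0,1)))
E
```

```text
shift [-4.3  1.4 87.2] rot [-0.004 -0.008 -0.001] tcp [0.4872 0.4505 0.0953] j [ 0.63  0.55  0.08  1.1  -0.    0.47] f [-0.2 -0.6 -0.3] t 8.05
cu 1611.5 [253.36756757 257.94594595] [547.1 461.5  74.7  25.5   9.5] [241 220] [269 292]
cu 1589.5 [253.04761905  20.87394958] [353.8 430.3  98.6  24.8 -81.1] [187   0] [323  38]
cu 342.0 [264.37313433 193.91044776] [488.9 457.   45.8  14.5   9.8] [252 172] [269 222]
cu 202.0 [243.08 192.19] [487.8 442.5  39.    7.7   8.2] [240 172] [249 215]
```

View pics/w7.png

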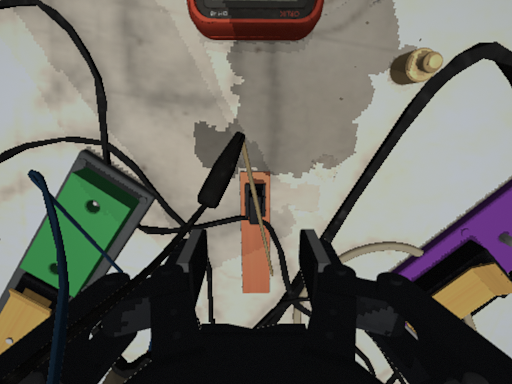

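The wrist picture shows the strip vertical at u≈255, rows 172–292, its black handle at (255,200). The brass weight is at (425,65), the purple decoy at the right edge, and the seated bed at left. The handle position agrees within 1 mm.

step_arm --moves '[[[-4,1.4,30],[-0.004,-0.008,-0.008],50],[[-4,1.4,60],[-0.004,-0.008,-0.008],50],[[-4,1.4,80],[-0.004,-0.008,-0.008],50],[[-4,1.4,87],[-0.004,-0.008,-0.008],50],[[-4,1.4,87],[-0.004,-0.008,-0.008],50],[[-4,1.4,87],[-0.004,-0.008,-0.008],25],[[-4,1.4,87],[-0.004,-0.008,-0.008],5],[[-4,1.4,87],[-0.004,-0.008,-0.008],5]]' --grip_force 60

```text
clock: 8.77
tcp_pos: [0.495, 0.4542, 0.0152]
orientation: [0.005, -0.082, 0.997, 0.003]
wrist_force: [-0.6, 0.4, 0.5]
finger_gap: 0.0143
grip_force: 0.0
```

step_arm --moves '[[[0,0,0],[0,0,0],5],[[0,0,0],[0,0,0],5],[[0,0,0],[0,0,0],5],[[0,0,0],[0,0,0],5]]'

```text
clock: 9.1
tcp_pos: [0.4949, 0.4544, 0.0153]
orientation: [0.005, -0.082, 0.997, 0.003]
wrist_force: [0.3, -0.3, 5.8]
finger_gap: 0.0083
grip_force: 61.3
```

step_arm --moves '[[[0,0,0],[0,0,0],30],[[0,0,0],[0,0,0],30],[[0,0,0],[0,0,0],30],[[0,0,0],[0,0,0],30]]'

```text
clock: 9.43
tcp_pos: [0.4932, 0.4535, 0.0128]
orientation: [0.003, -0.082, 0.997, 0.002]
wrist_force: [-0.8, 0.1, -0.1]
finger_gap: 0.0301
grip_force: 0.0
```

```bash
python3 - <<'E'
from h import *
p=imaging.camera_params("wrist");im=imaging.read_camera("wrist");cv2.imwrite("pics/w8.png",im[:,:,::-1])
for c in blobs(im,(3,100,60),(17,255,255),60)[:4]:print("cu",cv2.contourArea(c),c.mean((0,1)),rect(c,p,.003),c.min((0,1)),c.max((0,1)))
goto([.4906,.452,.007],99.5)
E
```

```text
cu 1582.0 [246.91666667 297.55      ] [535.  459.6  49.1  23.5   9.3] [233 262] [270 328]
cu 952.5 [265.53393665 221.29411765] [490.1 455.6  49.7  21.3  10.8] [238 191] [276 268]
cu 275.0 [268.88461538 290.5       ] [529.1 470.4  37.9   6.8  23.5] [262 265] [274 316]
cu 173.5 [235.04494382 234.65168539] [493.9 443.1  26.4   3.8   9.7] [232 213] [239 254]
shift [ 2.9 -1.   5.7] rot [ 0.003  0.007 -0.002] tcp [0.4933 0.4535 0.0128] j [ 0.62  0.62 -0.02  0.92  0.    0.46] f [ 0.   0.3 -0.4] t 9.48
```

step_arm --moves '[[[2.9,-1,3],[0.003,0.007,0],30],[[2.9,-1,6],[0.003,0.007,0],30],[[2.9,-1,6],[0.003,0.007,0],30],[[2.9,-1,6],[0.003,0.007,0],30],[[2.9,-1,6],[0.003,0.007,0],5],[[2.9,-1,6],[0.003,0.007,0],5],[[2.9,-1,6],[0.003,0.007,0],5],[[2.9,-1,6],[0.003,0.007,0],5]]' --grip_force 60

```text
clock: 10.15
tcp_pos: [0.4909, 0.4522, 0.0071]
orientation: [0.0, -0.082, 0.997, 0.0]
wrist_force: [0.0, 0.1, -0.0]
finger_gap: 0.0085
grip_force: 59.4
```

step_arm --moves '[[[0,0,0],[0,0,0],5],[[0,0,0],[0,0,0],5]]'

```text
clock: 10.32
tcp_pos: [0.4909, 0.4522, 0.0071]
orientation: [0.0, -0.082, 0.997, 0.0]
wrist_force: [-0.3, 1.4, 0.7]
finger_gap: 0.0091
grip_force: 59.5
```

step_arm --moves '[[[0,0,-20],[0,0,0],5],[[0,0,-45],[0,0,0],5],[[0,0,-70],[0,0,0],5],[[0,0,-85],[0,0,0],5],[[0,0,-85],[0,0,0],5],[[0,0,-85],[0,0,0],5]]'

```text
clock: 10.82
tcp_pos: [0.4914, 0.4524, 0.0926]
orientation: [0.001, -0.082, 0.997, 0.001]
wrist_force: [0.2, 0.3, -1.4]
finger_gap: 0.0088
grip_force: 59.3
```

```bash
python3 - <<'E'
from h import *
goto([.4943,.3329,.075],90-26.7);s=telemetry.get_state();print(s["finger_gap"])
E
```

```text
shift [  16.7 -118.4   17.4] rot [0.002 0.001 0.63 ] tcp [0.4914 0.4524 0.0926] j [0.62 0.56 0.07 1.09 0.   0.46] f [ 0.2  0.3 -1.4] t 10.82
0.00877885356549835
```

step_arm --moves '[[[3,-17,0],[0,0,0.1],5],[[5,-34,0],[0,0,0.2],5],[[8,-52,0],[0,0,0.3],5],[[10,-70,0],[0,0,0.4],5],[[13,-88,0],[0,0,0.5],5],[[15,-104,0],[0,0,0.58],5],[[17,-118,8],[0,0,0.63],5],[[17,-118,17],[0,0,0.63],5]]'

```text
clock: 11.48
tcp_pos: [0.4924, 0.3301, 0.0731]
orientation: [-0.001, 0.233, 0.973, -0.001]
wrist_force: [-1.4, -0.4, -1.0]
finger_gap: 0.0088
grip_force: 59.3
```

step_arm --moves '[[[0,0,0],[0,0,0],5],[[0,0,0],[0,0,0],5],[[0,0,0],[0,0,0],5],[[0,0,0],[0,0,0],5]]'

```text
clock: 11.82
tcp_pos: [0.4934, 0.3337, 0.0748]
orientation: [-0.0, 0.23, 0.973, 0.0]
wrist_force: [0.1, 0.2, -1.4]
finger_gap: 0.0087
grip_force: 59.3
```

```bash
python3 - <<'E'
from h import *
goto([.4943,.3329,.052],90-26.7)
p=imaging.camera_params("wrist");im=imaging.read_camera("wrist");cv2.imwrite("pics/w9.png",im[:,:,::-1])
q=imaging.camera_params("side");si=imaging.read_camera("side");cv2.imwrite("pics/s9.png",si[:,:,::-1])
z=telemetry.get_state()["tcp_pos"][2]-.0041
for c in blobs(im,(3,100,60),(17,255,255),60)[:4]:print("cu",cv2.contourArea(c),c.mean((0,1)),rect(c,p,z),c.min((0,1)),c.max((0,1)))
for c in blobs(im,(55,100,50),(85,255,255),60)[:4]:print("bed",cv2.contourArea(c),c.mean((0,1)),rect(c,p,.03),c.min((0,1)),c.max((0,1)))
cv2.imwrite("pics/m9.png",np.hstack([im,np.vstack([cv2.resize(si[140:230,190:280],(288,288),interpolation=cv2.INTER_CUBIC),np.zeros((96,288,3),np.uint8)])])[:,:,::-1])
E
```

```text
shift [-1.2 -0.3 22.8] rot [ 0.001 -0.     0.002] tcp [0.4934 0.3337 0.0748] j [ 0.46  0.44 -0.16  0.97  0.    0.92] f [ 0.1  0.2 -1.4] t 11.82
cu 1005.0 [252.95384615 308.72307692] [534.6 312.4  29.2  20.  -26.6] [237 288] [269 328]
cu 388.0 [259.16393443 215.53278689] [480.5 342.2  25.8  12.8  43.1] [232 206] [275 232]
cu 69.0 [240.28571429 200.80357143] [470.7 337.7  13.1   4.6  63.4] [230 199] [254 207]
bed 249.0 [282.39393939 225.36363636] [511.1 347.5  18.8   8.7 -25.3] [276 214] [288 238]
bed 202.5 [223.67213115 225.47540984] [492.2 310.6  17.8   7.9 -26.6] [219 214] [230 237]
```

View pics/m9.png

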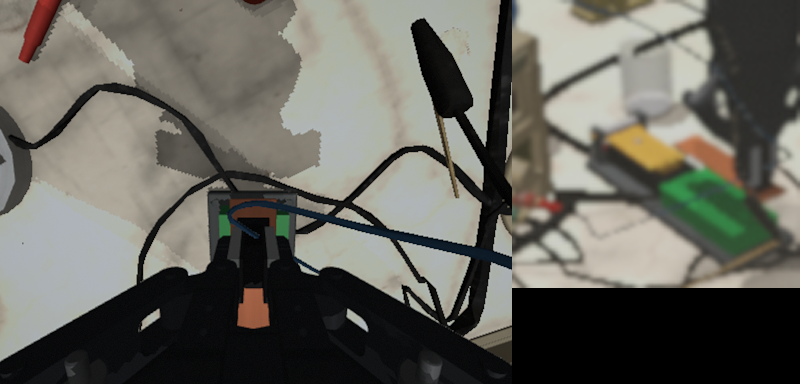

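The left part shows the strip held above the bed, centred on it (strip u≈253, bed slivers at u 219 and 288, plate edges 209 and 296). The right part shows the leaf flat with the strip tip still behind the lip. Descend, then slide in.

step_arm --moves '[[[0,-0.3,12],[0,0,0.002],5],[[0,-0.3,24],[0,0,0.002],5],[[0,-0.3,33],[0,0,0.002],5],[[0,-0.3,36.5],[0,0,0.002],5],[[0,-0.3,36.5],[0,0,0.002],5],[[0,-0.3,36.5],[0,0,0.002],5]]'

```text
clock: 12.42
tcp_pos: [0.4933, 0.3328, 0.0386]
orientation: [0.0, 0.232, 0.973, 0.0]
wrist_force: [-0.6, 0.2, -1.2]
finger_gap: 0.0083
grip_force: 59.4
```

```bash
python3 - <<'E'
from h import *
u=np.array([np.cos(np.radians(-26.7)),np.sin(np.radians(-26.7))])
t=np.array([539,310.4])+(37-95+55)*u
goto([t[0]/1e3,t[1]/1e3,.0375],90-26.7)
E
```

```text
shift [-47.8   0.6   1.1] rot [ 0.    -0.    -0.002] tcp [0.4933 0.3328 0.0386] j [ 0.46  0.47 -0.21  0.89  0.    0.93] f [-0.6  0.2 -1.2] t 12.42
```

step_arm --moves '[[[-6,0.2,0.5],[0,0,0],5],[[-12,0.4,0.5],[0,0,0],5],[[-18,0.5,0.5],[0,0,0],5],[[-24,0.5,0.5],[0,0,0],5],[[-28,0.5,0.5],[0,0,0],5],[[-28,0.5,0.5],[0,0,0],5]]'

```text
clock: 12.92
tcp_pos: [0.5195, 0.3198, 0.0378]
orientation: [0.0, 0.232, 0.973, 0.0]
wrist_force: [-0.2, 0.0, -1.9]
finger_gap: 0.0085
grip_force: 59.2
```

step_arm --moves '[[[-5,0,0],[0,0,0],5],[[-10,0,0],[0,0,0],5],[[-15,0,0],[0,0,0],5],[[-20,0,0],[0,0,0],5],[[-20,0,0],[0,0,0],5],[[-20,0,0],[0,0,0],5]]'

```text
clock: 13.42
tcp_pos: [0.5371, 0.3111, 0.0379]
orientation: [0.0, 0.232, 0.973, 0.0]
wrist_force: [0.4, -0.4, -2.3]
finger_gap: 0.0091
grip_force: 59.1
```

step_arm --moves '[[[0,0,1],[0,0,0],5],[[0,0,2],[0,0,0],5],[[0,0,3],[0,0,0],5],[[0,0,3],[0,0,0],5],[[0,0,3],[0,0,0],5]]'

```text
clock: 13.83
tcp_pos: [0.5368, 0.3114, 0.037]
orientation: [0.001, 0.232, 0.973, 0.0]
wrist_force: [-3.1, -3.6, 9.7]
finger_gap: 0.0088
grip_force: 60.8
```

step_arm --moves '[[[0,0,0.5],[0,0,0],5],[[0,0,0.5],[0,0,0],5],[[0,0,0.5],[0,0,0],5],[[0,0,0.5],[0,0,0],5]]'

```text
clock: 14.17
tcp_pos: [0.5368, 0.3114, 0.037]
orientation: [0.001, 0.232, 0.973, 0.0]
wrist_force: [-3.0, -3.8, 12.6]
finger_gap: 0.0089
grip_force: 61.3
```

```bash
python3 - <<'E'
from h import *
s=telemetry.get_state();print(s["tcp_pos"],s["orientation"],s["wrist_force"])
from workcell import env
print(env.hand_in())
E
```

```text
[0.53679236 0.31138797 0.0370024 ] [1.15364198e-03 2.31746894e-01 9.72775349e-01 4.09087925e-04] [-3.04017508 -3.77485545 12.56136464]
the job is handed in; nothing more can be done
None
```

The job is handed in at about 14.2 s, but no verdict came back: the bed sits home on the dowels, and by arm pose (not seen) the strip is about 31 mm under the leaf, still gripped and pressed down with about 13 N.

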